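# Unstack the samples and set them out for testing

## Robot

A 6-joint arm with a two-finger parallel gripper is mounted at the origin on the work surface. World frame = base frame: x ahead of the robot, y to its left, z up, the work surface at z = 0. Lengths are in mm, angles in rad, forces in N, time in s.
With the tool pointing down it reaches from about 300 to 950 mm from the base axis. Payload 3.1 kg.
Tool frame: the origin (TCP) lies between the finger pads; the fingertips stand 17 mm ahead of it and the grasp point (between the pads) lies 2 mm behind it; y points along the fingers, z is the direction in which the jaws open and shut, and the axes are right-handed (so a half turn about y gives the same grasp; the last joint's range is limited). The gripper opens to 85 mm and grips with 20 to 120 N. Pads are 22 mm wide; open, the fingers measure 114 mm over their backs; the gripper's body (76 mm by 85 mm) begins 54 mm behind the grasp point. The pads swing forward as they close: fully open they stand 13 mm farther back than shut.
Start: joints at [1.19, 0.308, 1.634, -0, 1.2, -0.07], TCP at [191.164, 595.053, 248.272] pointing down, gripper open.
Joint ranges: [-3.06, 3.06], [-0.79, 1.96], [0.05, 2.63], [-1.19, 4.34], [0.05, 2.64], [-2.94, 2.94]. Speed limits (rad/s): [2.79, 2.79, 3.14, 3.14, 3.14, 3.14].

## Interface

Orientations are given as a rotation vector (axis times angle).
In Python, from station import env gives the robot as it stands. The module is installed in compiled form; this text tells all that it offers. Calls block until the motion is done:
- env.goto(position, orientation): joint-space move of the TCP to a pose.
- env.servo_line(position, rotation=None, rate=150, f_stop=None): straight line of the TCP; rotation=None keeps the orientation; rate is the mean speed in mm/s. With f_stop (N) it stops when the force on the tool has changed by that much, and returns True; else False.
- env.movej(angles): joint-space move.
- env.command_gripper(opening): finger opening in mm; the grip force is fixed at half the most; returns when the fingers have stopped.
- env.pause(seconds).
- env.solve_ik(position, orientation): joint angles nearest the present ones, or None.
- env.get_state(): the state.
- env.grab_frame(name): name is "side" or "top" or "wrist"; returns a dict with "frame" (420x560x3 uint8, red, green, blue), "z_map" (420x560 float32, mm along the optical axis (not along the pixel's ray), 0 where there is no reading), "fx", "fy", "cx", "cy" (pixels), "distortion" ([k1, k2, p1, p2, k3] as OpenCV has them; the pictures are not rectified), "R" (3x3) and "t" (3): a world point X has camera coordinates R X + t. Camera axes: x right, y down, z forward; pixel columns grow to the right and rows downward; lengths in mm; the calibration is good to about 2 mm. A picture is of the moment at which its call begins.
A pose or a line that the arm cannot do raises env.MotionError and nothing moves.
- env.job_done(): hands the job in, once; it reports no verdict.
The state is a dict: "time": time; "joint_positions": joint angles; "joint_vel": joint speeds; "tau": joint torques, N m; "position": TCP position; "eef_rot": TCP orientation; "contact_force": force on the tool from outside, world axes, zero at the start; "ft_torque": the same for the moment, N m; "width": finger opening in mm.
Only numpy, scipy, OpenCV 4.12 (cv2) and the standard library are available. Lean on these libraries where they do the work, as an engineer would, in place of code of your own. Each camera call takes 0.05 s, during which the arm holds its last target.

## Task

The samples have come back from the ovens stacked two and two: take the stacks apart and set each out for its test, standing upright in the middle of its place - the blue-lidded tub on the balance pan, the small amber jar with the black lid on the white plate of the stirrer, the small orange-lidded jar on the cork mat, and the grey case squarely in the green tray, its long side along the tray's long side. Do not tip any of them over, and leave the dropper bottle and the steel beaker where they stand.

Things in the scene. Friction and masses are not known exactly. Their poses are not given: they have to be found in the camera images.
- tub_mid (a point): white round tub with a blue screw lid, 60 mm diameter, 60 mm tall, 0.11-0.23 kg; the point is its centre, half-way up; z is up along its axis. At the start it stands on the bench and one of the small jars stands on its lid.
- case_mid (a point): grey closed rectangular case, 96 mm long (x axis) by 56 mm wide (y axis) by 60 mm tall, 0.15-0.31 kg; the point is its centre, half-way up; z is up. At the start it stands on the bench and the other small jar stands on its flat top.
- amber_jar_mid (a point): small amber-brown round jar with a black lid and a narrow paper band, 41 mm diameter, 50 mm tall, 0.08-0.16 kg; the point is its centre, half-way up; z is up along its axis. Starts loose on top of the tub or of the case.
- orange_jar_mid (a point): small white round jar with an orange lid, 41 mm diameter, 50 mm tall, 0.06-0.13 kg; the point is its centre, half-way up; z is up along its axis. Starts loose on top of the tub or of the case.
- balance_pan (a point): place for the tub: middle of the square steel pan (96 x 96 mm) of a flat white balance; the point lies on the pan's upper face, 40 mm above the bench. The fixed housing is 130 mm wide (its y axis), reaches 58 mm to its own +x and 108 mm to its own -x (display side) of this point and is lower than the pan.
- stirrer_plate (a point): place for the amber jar: middle of the round white plate (96 mm diameter) of a purple stirrer; the point lies on the plate's upper face, 44 mm above the bench. The fixed housing is 120 mm wide (its y axis), reaches 58 mm to its own +x and 108 mm to its own -x (knob side) of this point and is lower than the plate.
- cork_top (a point): place for the orange-lidded jar: middle of a round cork mat, 110 mm diameter, fixed; the point lies on its upper face, 10 mm above the bench.
- tray_floor (a point): place for the case: middle of the inner floor of a fixed shallow green tray, inside 150 mm long (x axis) by 110 mm wide (y axis), walls 3 mm thick with the rim 14 mm above the bench; the point lies on the inner floor, 5 mm above the bench.
- dropper_mid (a point): bystander, loose: white dropper bottle with a yellow band and a black teat, 32 mm diameter, 90 mm tall; the point is its centre, half-way up.
- beaker_mid (a point): bystander, loose: open steel beaker, 60 mm diameter, 80 mm tall; the point is its centre, half-way up.
There are look-alikes about, which are no part of the job. Leave any pink or turquoise look-alike of the part that bears orange_jar_mid alone.

How it is judged:
By the outcome, as a careful person would: the job done as asked, in the order asked, and still so for the second after the job is handed in, with the robot touching nothing.
It also fails if it takes over 104 s, if anything falls off the work surface, if the arm or the gripper's body presses on something with over 40 N, if the wrist force passes 120 N, or if a joint passes its speed limit or range.

## Working session

There is one attempt and no reset: what is moved stays moved. The work goes in short steps, each a Python script; the robot and the scene stay as the last script left them, time stands still between calls to the robot, and variables do not carry over. Pictures are saved under pics/ and viewed, and the job is handed in when it is done.

```bash
mkdir -p pics
cat > h.py <<'E'
import numpy as np, cv2, pickle
from station import env
def snap(name, tag):
    f=env.grab_frame(name)
    pickle.dump(f,open(f'pics/{tag}.pkl','wb'))
    cv2.imwrite(f'pics/{tag}.png',f['frame'][:,:,::-1])
    return f
def load(tag): return pickle.load(open(f'pics/{tag}.pkl','rb'))
def cloud(f):
    z=f['z_map'];K=np.array([[f['fx'],0,f['cx']],[0,f['fy'],f['cy']],[0,0,1.]])
    h,w=z.shape;u,v=np.meshgrid(np.arange(w),np.arange(h))
    p=cv2.undistortPoints(np.stack([u,v],-1).reshape(-1,1,2).astype(float),K,np.array(f['distortion'])).reshape(h,w,2)
    C=np.dstack([p[...,0]*z,p[...,1]*z,z])
    X=(C-np.array(f['t']))@np.array(f['R'])
    X[z<=0]=np.nan
    return X
E
python3 - <<'E'
from h import *
for n in('top','side','wrist'):
    f=snap(n,n+'0'); print(n,np.round(f['R'],3).tolist(),np.round(f['t']),f['fx'],f['distortion'])
s=env.get_state();print(s['time'],s['eef_rot'],s['position'],s['width'])
E
```

```text
top [[0.003, -1.0, 0.011], [-0.999, -0.003, -0.051], [0.051, -0.01, -0.999]] [  8. 545. 831.] 399.84047611107655 [-0.00076405  0.          0.          0.          0.        ]
side [[0.953, -0.301, 0.017], [-0.131, -0.463, -0.877], [0.272, 0.834, -0.48]] [-529.  146.  698.] 379.46681149848325 [-0.06268351  0.          0.          0.          0.        ]
wrist [[0.306, 0.952, -0.001], [0.919, -0.295, 0.263], [0.25, -0.082, -0.965]] [-624.  -33.  378.] 323.4041008751813 [-0.06856389  0.          0.          0.          0.        ]
0.15 [-1.55872696  0.24431224 -0.24367103] [190.94910993 594.4928246  247.31422877] 85.00269573202098
```

View pics/top0.png

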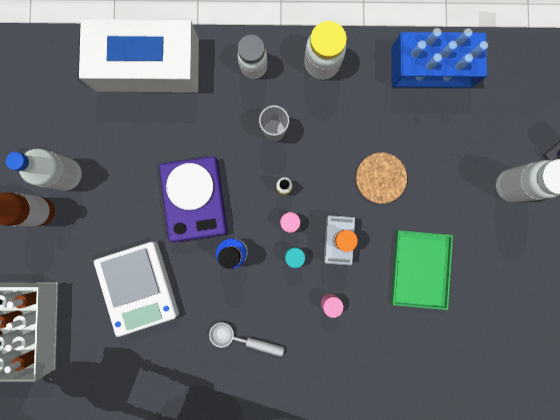

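View pics/side0.png

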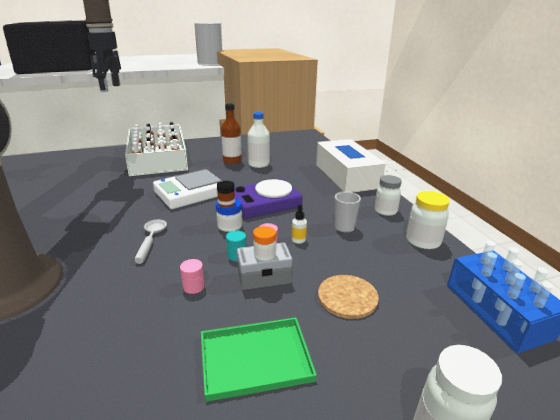

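View pics/wrist0.png

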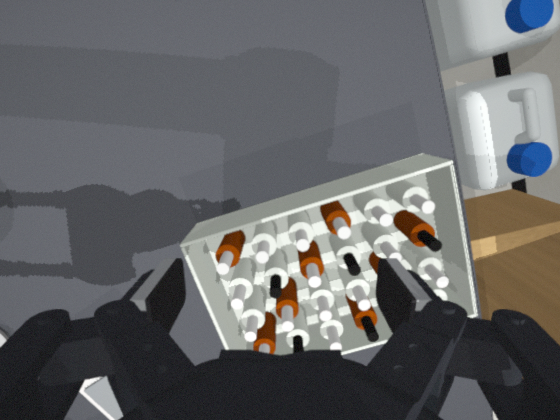

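The top view shows the tub with the amber jar at (231,254) and the case with the orange jar at (343,240). The balance is at (131,278), the stirrer plate at (190,187), the cork at (381,178) and the tray at (423,270). Pink and turquoise look-alikes stand at (290,222), (333,307) and (295,258). Next I measure these.

```bash
cat >> h.py <<'E'
def mask_fit(X,im,box,zr,sel=None):
    u0,v0,u1,v1=box
    P=X[v0:v1,u0:u1].reshape(-1,3);C=im[v0:v1,u0:u1].reshape(-1,3).astype(int)
    m=(P[:,2]>zr[0])&(P[:,2]<zr[1])
    if sel is not None: m&=sel(C)
    P=P[m]
    if len(P)<5: return None
    c,r=cv2.minEnclosingCircle(P[:,:2].astype(np.float32))
    rect=cv2.minAreaRect(P[:,:2].astype(np.float32))
    return dict(n=len(P),z=round(float(np.median(P[:,2])),1),mean=np.round(P[:,:2].mean(0),1).tolist(),circ=np.round(c,1).tolist(),r=round(r,1),rect=np.round(np.hstack([rect[0],rect[1],rect[2]]),1).tolist())
E
python3 - <<'E'
from h import *
f=load('top0');X=cloud(f);im=f['frame']
R=lambda n,b,z,s=None:print(n,mask_fit(X,im,b,z,s))
R('amber',(205,230,255,275),(100,125))
R('tub',(205,230,255,275),(52,68))
R('orange',(315,205,365,275),(100,125))
R('case',(315,205,365,275),(50,70))
R('plate',(155,150,230,215),(38,55),lambda c:c.min(1)>180)
R('pan',(90,235,180,310),(34,50),lambda c:(c.max(1)<200)&(c.max(1)-c.min(1)<25)&(c.min(1)>90))
R('balance',(90,235,180,340),(15,60))
R('stirrer',(150,145,235,245),(15,60))
R('cork',(350,145,415,210),(4,16))
g=lambda c:(c[:,1]>c[:,0]+50)&(c[:,1]>c[:,2]+50)
R('trayAll',(385,220,465,320),(-5,30),g)
R('trayrim',(385,220,465,320),(10,30),g)
R('trayfloor',(385,220,465,320),(-5,9),g)
R('pink1',(275,205,305,237),(30,70));R('pink2',(318,290,350,325),(30,70));R('turq',(280,245,310,272),(30,70))
R('drop',(270,170,298,200),(60,110));R('beak',(255,100,292,142),(70,95));R('bench',(230,290,280,310),(-20,20)); R('spoon',(205,318,290,360),(5,60))
E
```

```text
amber {'n': 384, 'z': 110.2, 'mean': [451.0, 106.5], 'circ': [450.6, 106.7], 'r': 20.5, 'rect': [451.5, 106.7, 39.0, 39.3, 0.3]}
tub {'n': 302, 'z': 60.3, 'mean': [465.4, 104.9], 'circ': [455.8, 108.6], 'r': 29.8, 'rect': [458.0, 107.4, 58.7, 54.5, 68.1]}
orange {'n': 377, 'z': 110.3, 'mean': [482.8, -112.6], 'circ': [482.8, -113.1], 'r': 20.3, 'rect': [482.7, -113.2, 37.3, 40.1, 0.2]}
case {'n': 986, 'z': 60.3, 'mean': [482.6, -104.2], 'circ': [482.4, -108.2], 'r': 53.7, 'rect': [482.7, -108.6, 56.3, 95.8, 86.0]}
plate {'n': 1687, 'z': 44.4, 'mean': [590.3, 195.7], 'circ': [590.0, 196.7], 'r': 48.0, 'rect': [590.6, 195.7, 94.4, 93.6, 58.0]}
pan {'n': 2261, 'z': 40.3, 'mean': [404.4, 314.0], 'circ': [394.6, 301.8], 'r': 81.4, 'rect': [396.1, 303.9, 135.8, 112.1, 18.0]}
balance {'n': 5376, 'z': 36.7, 'mean': [384.2, 302.0], 'circ': [389.6, 281.0], 'r': 119.5, 'rect': [390.0, 280.9, 165.3, 184.3, 17.9]}
stirrer {'n': 4711, 'z': 37.5, 'mean': [564.1, 189.6], 'circ': [547.5, 190.0], 'r': 114.2, 'rect': [562.8, 191.0, 181.9, 176.3, 0.6]}
cork {'n': 2060, 'z': 10.2, 'mean': [614.0, -205.6]
[... 668 characters left out ...]
 'circ': [348.9, -95.8], 'r': 20.2, 'rect': [349.0, -95.0, 38.2, 39.3, 88.3]}
turq {'n': 322, 'z': 50.3, 'mean': [447.1, -19.0], 'circ': [446.8, -19.3], 'r': 20.3, 'rect': [446.8, -18.9, 38.3, 40.1, 89.7]}
drop {'n': 79, 'z': 70.6, 'mean': [592.3, 2.9], 'circ': [593.3, 2.8], 'r': 9.7, 'rect': [593.0, 2.0, 18.2, 17.8, 0.3]}
beak {'n': 207, 'z': 79.2, 'mean': [721.2, 23.8], 'circ': [718.2, 23.9], 'r': 29.9, 'rect': [718.2, 24.2, 58.4, 57.3, 0.1]}
bench {'n': 998, 'z': 0.5, 'mean': [353.4, 63.6], 'circ': [353.5, 63.6], 'r': 55.7, 'rect': [353.4, 63.8, 40.9, 104.3, 0.1]}
spoon {'n': 758, 'z': 14.6, 'mean': [271.7, 85.7], 'circ': [269.1, 80.0], 'r': 79.4, 'rect': [269.1, 80.0, 158.6, 50.1, 73.3]}
```

Run:
```python
from h import *
f=load('top0');X=cloud(f);im=f['frame']
R=lambda n,b,z,s=None:print(n,mask_fit(X,im,b,z,s))
P=X.copy();Z=P[...,2]
c=im.astype(int)
def comp(mask,box,n):
    m=np.zeros(Z.shape,np.uint8);u0,v0,u1,v1=box;m[v0:v1,u0:u1]=mask[v0:v1,u0:u1]
    m=cv2.morphologyEx(m,cv2.MORPH_OPEN,np.ones((3,3),np.uint8))
    k,l,s,_=cv2.connectedComponentsWithStats(m);i=1+np.argmax(s[1:,4])
    q=X[l==i][:,:2].astype(np.float32);r=cv2.minAreaRect(q);ci=cv2.minEnclosingCircle(q)
    print(n,len(q),np.round(np.hstack([r[0],r[1],r[2]]),1),np.round(ci[0],1),round(ci[1],1),'z',np.nanmedian(Z[l==i]))
comp((Z>36)&(Z<48)&(c.max(2)<190)&(c.max(2)-c.min(2)<30),(90,235,180,310),'pan')
comp((Z>10)&(Z<60),(90,235,190,340),'bal')
comp((Z>10)&(Z<60),(150,150,228,245),'stir')
comp((c[...,0]>c[...,2]+50),(350,145,415,210),'cork')
f=load('side0');X=cloud(f);Z=X[...,2];c=f['frame'].astype(int)
comp((c[...,0]>c[...,2]+40)&(Z<20),(300,260,400,330),'cork side')
comp((c[...,1]>c[...,0]+40)&(c[...,1]>c[...,2]+40)&(Z>11),(180,300,330,410),'tray side')
comp((c.min(2)>180)&(Z>40),(245,170,300,205),'plate side')
comp((c[...,0]>c[...,2]+90)&(Z>106),(245,220,285,250),'orange side')
comp((c.max(2)-c.min(2)<30)&(Z>57)&(Z<63),(230,225,300,290),'case side')
comp((Z>106)&(Z<114),(205,170,245,210),'amber side')
a=-0.07
s=env.get_state()
from scipy.spatial.transform import Rotation as Ro
print(np.round(Ro.from_rotvec(s['eef_rot']).as_matrix(),2))
```

```text
pan 2181 [403.7 314.6  94.   96.4  18.1] [404.9 313. ] 63.8 z 40.35605160914849
bal 5347 [381.7 306.6 165.3 130.2  17.9] [381.9 306.4] 101.6 z 36.64578204608677
stir 4664 [566.4 192.4 165.2 121.    8.5] [565.6 191.4] 98.3 z 37.49336540285623
cork 2042 [nan nan  0.  0.  0.] [ 613.1 -206.3] 55.3 z 10.258752620048316
cork side 2109 [ 615.1 -208.7  110.2  114.6   76.2] [ 617.7 -204.3] 61.3 z 9.335885970460595
tray side 79 [ 467.8 -351.7    5.8   33.8   87.6] [ 467.8 -352.3] 16.9 z 13.548423823335163
plate side 454 [589.5 191.3  92.8  93.8   4.2] [590.3 192.5] 48.4 z 42.13363170944102
orange side 221 [ 481.6 -115.6   39.1   37.5   76.3] [ 482.2 -115.3] 20.8 z 108.50799251416875
case side 600 [ 481.7 -110.2   56.8   95.1   85.9] [ 481.2 -112.3] 52.0 z 60.18319009503223
amber side 120 [450.1 103.8  37.8  38.7  65.1] [450.6 103.5] 20.6 z 108.49968195594491
[[ 0.95 -0.    0.31]
 [-0.31 -0.    0.95]
 [-0.   -1.   -0.  ]]
```

```bash
cat >> h.py <<'E'
from scipy.spatial.transform import Rotation as Ro
def rot(deg):
    best=None
    for d in (deg,deg+180):
        a=np.radians(d);y=np.array([0,0,-1.]);z=np.array([np.cos(a),np.sin(a),0])
        r=Ro.from_matrix(np.column_stack([np.cross(y,z),y,z])).as_rotvec()
        # continuous choice made by pick()
        best=(best or [])+[r]
    return best
def pick(pos,deg):
    q0=np.array(env.get_state()['joint_positions']);o=[]
    for r in rot(deg):
        try:q=env.solve_ik(list(pos),list(r))
        except env.MotionError:q=None
        if q is not None:o.append((np.abs(np.array(q)-q0).max(),r,q))
    o.sort(key=lambda t:t[0]);print('ik',np.round(o[0][2],2));return o[0][1]
def st(t=''):
    s=env.get_state();print(t,'t',round(s['time'],2),'p',np.round(s['position'],1),'w',round(s['width'],1),'F',np.round(s['contact_force'],1))
    return s
def grasp(x,y,z,deg,zhi,op=85,lift=None):
    env.goto([x,y,zhi],list(pick([x,y,zhi],deg)));st('above')
    hit=env.servo_line([x,y,z],rate=120,f_stop=8);st(f'down hit={hit}')
    if hit: return False
    env.command_gripper(0);st('closed')
    env.servo_line([x,y,lift or zhi],rate=120);st('lifted');return True
def place(x,y,z,deg,zhi,op):
    r=pick([x,y,zhi],deg);env.goto([x,y,zhi],list(r));st('above')
    env.servo_line([x,y,z+6],rate=120)
    hit=env.servo_line([x,y,z-3],rate=15,f_stop=2.5);st(f'down hit={hit}')
    env.command_gripper(op);st('open')
    env.servo_line([x,y,zhi],rate=150);env.command_gripper(85);st('up')
E
python3 - <<'E'
from h import *
print(grasp(450.8,105.9,84,98.5,190))
E
```

```text
ik [ 0.14  0.06  2.05  0.    1.02 -1.58]
above t 2.16 p [451.  106.5 190.2] w 85.5 F [ 0.5  1.1 -0.1]
down hit=False t 3.19 p [451.5 106.1  84.6] w 85.5 F [-0.8  0.4  0.7]
closed t 3.68 p [451.5 106.1  84.7] w 39.7 F [-0.5  0.   4.8]
lifted t 4.72 p [449.9 105.7 189.1] w 39.8 F [-0.5  0.1 -0.8]
True
```

Run:
```python
from h import *
place(590.2,195,68.5,98.5,190,62)
snap('top','top1');snap('wrist','w1')
f=load('top1');X=cloud(f);im=f['frame']
R=lambda n,b,z,s=None:print(n,mask_fit(X,im,b,z,s))
R('tub',(205,230,255,275),(52,68))
R('amber',(165,150,215,210),(85,105))
```

```text
ik [ 0.25  0.36  1.69  0.    1.09 -1.47]
above t 5.42 p [588.9 194.6 188.2] w 39.8 F [ 0.  -0.8 -1.2]
down hit=True t 6.98 p [590.6 195.1  68.8] w 39.6 F [-0.3  0.2  5.1]
open t 7.33 p [588.9 194.7  67.1] w 61.7 F [0.  0.8 0.4]
up t 8.65 p [589.9 194.9 189.3] w 85.1 F [ 0.1 -0.7  0.2]
tub {'n': 711, 'z': 60.3, 'mean': [455.7, 108.4], 'circ': [455.5, 108.3], 'r': 29.7, 'rect': [455.8, 108.6, 57.8, 57.8, 0.3]}
amber {'n': 281, 'z': 94.2, 'mean': [585.7, 192.8], 'circ': [589.8, 194.4], 'r': 20.2, 'rect': [588.0, 195.0, 40.0, 35.2, 77.6]}
```

View pics/top1.png

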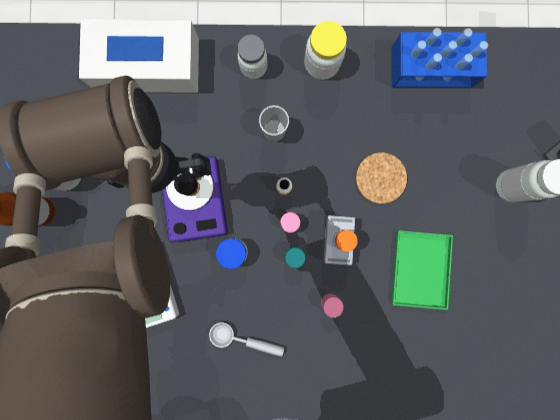

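View pics/w1.png

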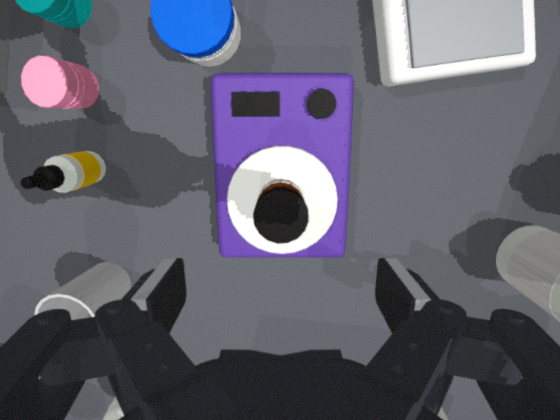

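Amber stands centred on the plate, and both the wrist and top views agree (590,194). The tub is next.

Run:
```python
from h import *
if grasp(455.7,107.6,32,98.5,150,lift=180):
    place(404.5,313.4,72.5,98.5,180,76)
    snap('wrist','w2')
```

```text
ik [ 0.14  0.13  2.07  0.    0.94 -1.58]
above t 9.45 p [457.7 108.  151.1] w 85.1 F [ 0.1 -0.1  0.2]
down hit=False t 10.58 p [456.6 107.8  32.6] w 85.0 F [-0.2  0.5  0.5]
closed t 10.94 p [456.9 107.8  33.1] w 58.9 F [-0.3 -0.6  5.6]
lifted t 12.32 p [454.9 107.5 179.1] w 58.8 F [ 0.1  0.2 -1.4]
ik [ 0.57  0.17  1.96  0.    1.01 -1.15]
above t 13.18 p [404.4 312.6 179.4] w 58.6 F [ 0.  -0.6 -1.5]
down hit=True t 14.63 p [404.8 313.7  73.1] w 59.0 F [-0.2 -0.6  3.4]
open t 14.95 p [403.6 312.9  71.9] w 75.9 F [-0.3  0.5  0.6]
up t 16.07 p [403.9 313.  178.9] w 84.8 F [-0.  -0.2 -0.1]
```

View pics/w2.png

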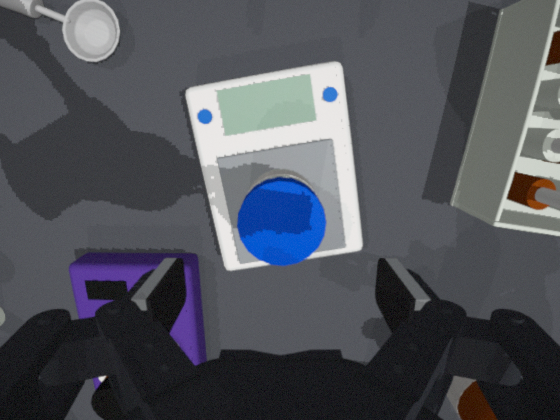

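The tub stands on the pan, upright. Orange next.

Run:
```python
from h import *
if grasp(482.7,-113.6,84,86,190):
    place(613.6,-206.8,34.5,86,190,62)
    snap('wrist','w3'); snap('top','top3')
    f=load('top3');X=cloud(f);im=f['frame']
    print(mask_fit(X,im,(315,205,365,275),(50,70)))
```

```text
ik [-0.32  0.13  1.98  0.    1.03 -1.82]
above t 17.73 p [ 482.8 -112.8  190. ] w 85.2 F [-0.  -0.5 -0.8]
down hit=False t 18.76 p [ 483.5 -113.7   84.6] w 84.6 F [ 0.  -0.4 -0.4]
closed t 19.24 p [ 483.4 -113.8   84.8] w 39.7 F [-0.6  0.1  3.7]
lifted t 20.27 p [ 481.9 -113.3  189. ] w 39.7 F [ 0.1  0.7 -1. ]
ik [-0.39  0.41  1.62  0.    1.11 -1.89]
above t 20.96 p [ 612.3 -206.3  188.2] w 39.6 F [-0.1  0.8 -1.6]
down hit=True t 22.82 p [ 613.9 -206.9   34.9] w 40.0 F [-0.3  0.5  4.2]
open t 23.16 p [ 612.4 -206.3   33.2] w 61.9 F [-0.2  0.5 -0.2]
up t 24.71 p [ 613.4 -206.7  189.4] w 84.5 F [ 0.1 -0.2 -0.5]
{'n': 1361, 'z': 60.3, 'mean': [482.4, -107.7], 'circ': [482.4, -108.3], 'r': 53.8, 'rect': [482.7, -108.5, 56.5, 95.8, 85.9]}
```

View pics/w3.png

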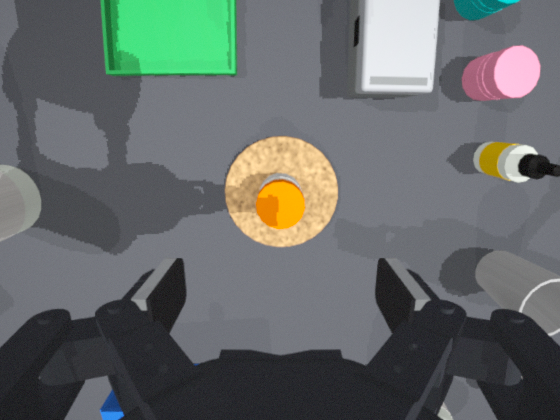

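View pics/top3.png

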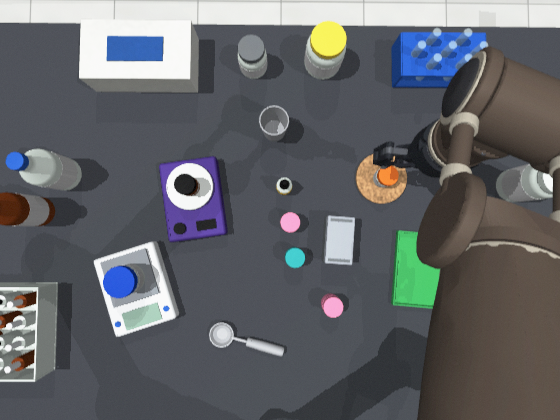

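Run:
```python
from h import *
if grasp(482.6,-109.2,34,85.9,150):
    place(417.3,-292.5,39.5,85.3,170,68)
    snap('wrist','w4')
    q=list(env.get_state()['joint_positions']);q[0]=1.19
    env.goto([300,-30,300],list(pick([300,-30,300],85.3)))if False else None
```

```text
ik [-0.31  0.18  2.01  0.    0.95 -1.81]
above t 25.52 p [ 484.5 -109.9  151.2] w 84.8 F [ 0.6 -0.1  0.4]
down hit=False t 26.63 p [ 483.5 -109.5   34.6] w 85.0 F [0.5 0.1 0.6]
closed t 27.02 p [ 483.6 -109.4   35. ] w 55.1 F [-0.  -0.3  4.4]
lifted t 28.13 p [ 481.7 -108.9  149.1] w 55.3 F [-0.3 -0.5 -1.4]
ik [-0.7   0.18  1.97 -0.    0.99 -2.19]
above t 28.93 p [ 417.  -291.5  169.2] w 55.1 F [ 0.5 -0.3 -1.8]
down hit=True t 30.63 p [ 417.3 -292.6   38. ] w 55.4 F [-0.5 -1.   4.5]
open t 30.92 p [ 416.  -291.4   36.8] w 68.3 F [-0.7 -0.   0.3]
up t 32.27 p [ 417.  -292.2  169.3] w 85.0 F [ 0.1 -0.7  0.7]
```

View pics/w4.png

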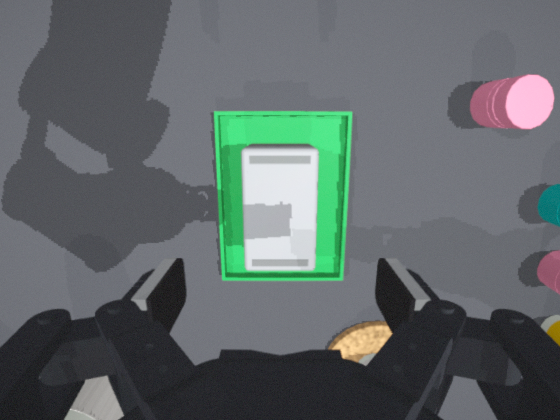

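The case sits in the tray. I'll clear the arm and measure everything from above.

Run:
```python
from h import *
q=list(env.get_state()['joint_positions'])
p=[417,-292,300];env.servo_line(p,rate=150)
q=list(env.get_state()['joint_positions']);q[0]=-1.7;env.movej(q);st()
f=snap('top','top4');snap('side','side4');X=cloud(f);im=f['frame']
R=lambda n,b,z,s=None:print(n,mask_fit(X,im,b,z,s))
g=lambda c:(c[:,1]>c[:,0]+50)&(c[:,1]>c[:,2]+50)
R('case',(385,220,465,320),(58,72))
R('tray',(385,220,465,320),(-5,30),g)
R('amber',(165,150,215,210),(88,105));R('plate',(155,150,230,215),(38,50),lambda c:c.min(1)>150)
R('tub',(90,235,180,310),(95,110))
R('orange',(350,145,415,210),(55,70),lambda c:c[:,0]>c[:,2]+60)
R('pink1',(275,205,305,237),(30,70));R('pink2',(318,290,350,325),(30,70));R('turq',(280,245,310,272),(30,70))
R('drop',(270,170,298,200),(60,110));R('beak',(255,100,292,142),(70,95))
fs=load('side4');X=cloud(fs);im=fs['frame']
R('case side',(190,280,330,400),(60,70),lambda c:(c.max(1)-c.min(1)<30)); R('orange side',(300,220,400,330),(55,70),lambda c:c[:,0]>c[:,2]+60)
```

```text
t 35.12 p [ -21.3 -507.7  298.7] w 84.8 F [ 0.1 -0.1 -0.8]
case {'n': 1381, 'z': 63.4, 'mean': [416.6, -291.2], 'circ': [416.4, -292.4], 'r': 53.9, 'rect': [416.4, -292.0, 57.0, 96.3, 85.6]}
tray {'n': 2227, 'z': 4.0, 'mean': [422.6, -280.7], 'circ': [416.6, -292.8], 'r': 98.3, 'rect': [417.1, -292.2, 121.5, 158.8, 85.0]}
amber {'n': 359, 'z': 94.3, 'mean': [589.8, 194.0], 'circ': [589.8, 194.6], 'r': 20.3, 'rect': [590.3, 194.4, 39.4, 39.0, 88.6]}
plate {'n': 1247, 'z': 44.2, 'mean': [589.2, 193.5], 'circ': [590.0, 196.5], 'r': 48.3, 'rect': [590.6, 195.7, 94.1, 94.5, 27.1]}
tub {'n': 822, 'z': 100.3, 'mean': [404.3, 312.4], 'circ': [404.4, 312.8], 'r': 30.2, 'rect': [403.7, 312.7, 58.1, 58.6, 1.4]}
orange {'n': 324, 'z': 60.3, 'mean': [613.0, -206.3], 'circ': [613.1, -206.6], 'r': 20.6, 'rect': [612.9, -206.3, 38.5, 39.9, 43.6]}
pink1 {'n': 315, 'z': 50.1, 'mean': [518.2, -9.3], 'circ': [518.3, -9.5], 'r': 20.2, 'rect': [518.1, -8.8, 38.5, 38.5, 0.4]}
pink2 {'n': 349, 'z': 50.2, 'mean': [349.6, -95.0], 'circ': [348.8, -96.1], 'r': 20.6, 'rect': [348.7, -95.6, 39.6, 38.3, 45.7]}
turq {'n': 321, 'z': 50.2, 'mean': [447.1, -19.0], 'circ': [446.9, -19.3], 'r': 20.2, 'rect': [446.8, -18.9, 40.0, 38.3, 0.5]}
drop {'n': 78, 'z': 70.1, 'mean': [592.4, 2.8], 'circ': [593.3, 2.6], 'r': 9.8, 'rect': [593.0, 1.9, 18.1, 18.2, 89.7]}
beak {'n': 210, 'z': 79.3, 'mean': [721.0, 23.8], 'circ': [718.1, 23.6], 'r': 29.9, 'rect': [718.3, 24.2, 58.4, 57.2, 0.2]}
case side {'n': 1980, 'z': 62.3, 'mean': [414.2, -296.2], 'circ': [415.4, -295.0], 'r': 53.8, 'rect': [415.5, -293.9, 57.1, 95.5, 85.3]}
orange side {'n': 299, 'z': 59.7, 'mean': [610.4, -209.7], 'circ': [612.3, -207.7], 'r': 21.5, 'rect': [611.5, -207.6, 41.1, 38.5, 64.7]}
```

View pics/top4.png

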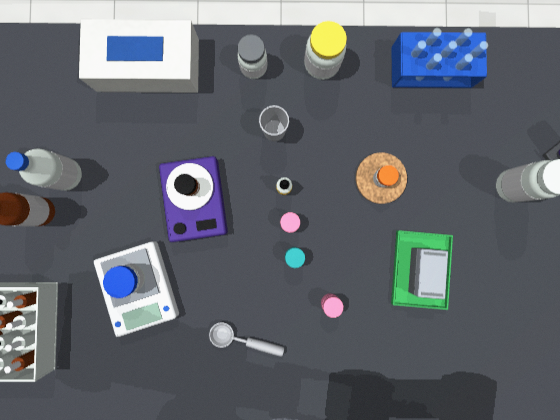

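View pics/side4.png

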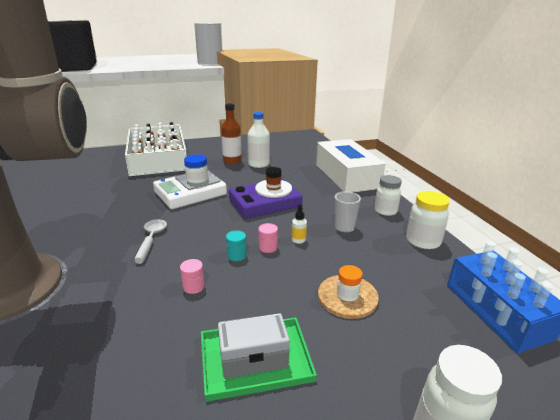

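All four match their targets to about 2 mm and stand upright. Nothing else has moved, so I'm handing in.

```bash
python3 -c "
from h import *
env.job_done();print('ok')"
```

```text
the job is handed in; nothing more can be done
ok
```

I took both stacks apart and set each sample out in its place. The order was amber jar, tub, orange jar, then case. The job was handed in at about 35 s on the robot's clock, with the arm clear of everything.

Last checks, from the top camera with the arm out of the way:

| Sample | Place | Offset from the middle | Top face height |
|---|---|---|---|
| Amber jar | stirrer plate | 1–2 mm | 94 mm |
| Blue-lidded tub | balance pan | about 2 mm | 100 mm |
| Orange-lidded jar | cork mat | under 1 mm | 60 mm |
| Grey case | green tray | about 1 mm, 0.6° off the tray's long side | 63.4 mm |

- **Upright:** the three round samples are at the height they should be, and all four look upright in the pictures.
- **Left alone:** the dropper bottle, the beaker and the pink and turquoise look-alikes measured within about 0.5 mm of where they started.
- **Disagreements:**
  - The side camera read positions 1–4 mm lower in y than the top camera, roughly the stated calibration error; where they differed I aimed about 1 mm toward the side camera.
  - The case top reads 1.6 mm lower than expected. The tray floor also reads 1–1.5 mm low, so I take the case to be sitting flat.

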